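# Unlock a squeeze-grip bar clamp and hold a glued plinth pressed

## Task

Free the bench clamp by turning its black lock knob clockwise to the stop, lifting it straight out and leaving it in the grey tray; then squeeze and release the clamp's pair of upright levers again and again until the jaw's rubber pad meets the glued block and is pushed back on its spring by about 7 mm. Do not bottom the pad out, which would crush the joint, do not push jaw, pad or block by hand, and do not disturb the paint pots, bottles and figure. Finish while still holding the levers squeezed, so that the block stays pressed against the stop.

Things in the scene. Friction and masses are not known exactly. Their poses are not given: they have to be found in the camera images.
- clamp: bench bar clamp, fixed to the desk: aluminium base 64 x 315 x 12 mm with a steel bar along its own y. Origin on the desk under the bar; its z is up. In its frame: the levers are at y = +75 mm, the lock pin at y = -10 mm, the jaw and the block at the -y end. The bar (24 mm wide, top with ratchet rungs at 56 mm) moves to -y by up to 50 mm.
- grip_centre (a point): point midway between the two levers, 137 mm above the desk: squeeze here, closing along the clamp's y. Axes as the clamp's. The housing below reaches 105 mm.
- grip_rear (a joint): squeeze of the levers, rad: 0 relaxed, 0.44 at the stop. A full squeeze drives a pawl 20 mm; it catches rungs 7.5 mm apart, so a full pump advances the jaw 7.5 or 15 mm. Released, the levers spring back in 0.5 s (3 N each) and the bar stays by a drag of 4 N only: a pressed pad then slips back to 3 mm or less. Holding the pad 7 mm in takes about 10 N per lever.
- bar: the clamp's moving bar with its black jaw (36 x 12 x 66 mm upright plate, top at 81 mm). Same frame as the clamp when at the start; it moves along the clamp's -y as it is pumped. The lock pin blocks it. Not to be touched by the robot.
- pad (a joint): how far the jaw's rubber pad is pushed back on its spring, m: 0 free, 0.018 bottomed. Spring 1.5 N per mm, so 8 mm is 12 N. The pad (36 x 6 x 60 mm) stands 21 mm in front of the jaw plate when free.
- pad_face (a point): top of the pad's pressing face, on the centre line, 78 mm above the desk; it faces the clamp's -y
- block: display plinth of a dark and a light wooden half glued together, 50 mm (x) x 40 mm (along the bar) x 60 mm, loose, standing on the clamp base (12 mm above the desk) between pad and stop; origin at the centre of its underside. 13 to 31 mm of air before the pad, up to 7 mm before the stop.
- stop: fixed aluminium stop of the clamp, 50 x 15 x 70 mm upright plate with a foot, origin at the centre of the plate's underside; the block is pressed against its +y face (7.5 mm from the origin)
- pin: loose lock pin, 50 g, 70 mm long: steel shaft 8 mm thick with a cross-lug 24 x 6 x 5 mm, black knob on top. Origin at the shaft's tip (38 mm above the desk when in), z up the shaft. Knob, lug and the pin's own x axis are parallel. Locked, its x is turned 1.0 to 1.45 rad anticlockwise (seen from above) from the clamp's x.
- pin_knob (a point): centre of the lock knob: flat bar 30 mm (pin's x) x 14 mm (pin's y, grip across this) x 30 mm tall; 55 mm above the pin's tip, 93 mm above the desk when in
- pin_socket (a point): middle of the slot in the top of the pin's bayonet socket (44 x 44 mm, top 71 mm above the desk); the slot, 9 mm wide, runs along the clamp's x. Turned clockwise, the pin stops about 0.05 rad past the clamp's x; within 0.1 rad of it the lug passes the slot. Lug clear once the pin is 15 mm up, tip clear of the socket at 35 mm.
- tray: open grey parts tray, fixed, 160 x 180 x 25 mm, walls 4 mm, floor 4 to 5 mm; origin under its centre, longer side along its y
- jar_a: paint jar, 38 mm across, 48 mm tall, loose
- jar_b: paint jar, 38 mm across, 48 mm tall, loose
- jar_c: paint jar, 38 mm across, 48 mm tall, loose
- dropper_a: dropper bottle, 26 mm across, 72 mm tall, loose
- dropper_b: dropper bottle, 26 mm across, 72 mm tall, loose
- figure: small grey figure on a round base, 32 mm across, 49 mm tall, loose
- jaw (a point): top of the jaw plate's face (behind the pad), on the centre line, 81 mm above the desk; 61 mm to -y of the clamp's origin at the start, moving to -y as the clamp is pumped
- grip_front: the lever nearer the jaw; its twin faces it across grip_centre. Origin at its pivot, 97 mm up. Black, upright, leaning outward when relaxed, ending in a rounded crossbar 26 mm long (clamp's x), 12 mm thick, its axis 136 to 139 mm and top 145 mm above the desk. Over the outside of both crossbars: 68 mm relaxed, 32 mm fully squeezed. Geared together and sprung open: pushing either moves both.

How it is judged:
On the way, in this order (a step that is already met when the one before it is completed fails the run):
1. the lock pin is turned and lifted out of its socket (z of pin in the frame of clamp above 0.075 m), for 0.1 s.
2. the lock pin is let go in the tray (x of pin_knob in the frame of tray between -0.08 and 0.08 m and y of pin_knob in the frame of tray between -0.09 and 0.09 m and z of pin_knob in the frame of tray below 0.07 m and x of pin in the frame of tray between -0.08 and 0.08 m and y of pin in the frame of tray between -0.09 and 0.09 m and contact force between the fingers and pin below 0.1 N and linear speed of pin below 0.03 m/s), for 0.2 s.
3. pumping brings the pad against the block (value of joint pad above 0.0015 m and y of jaw in the frame of clamp below -0.067 m), for 0.1 s.
At the end, for the whole second after the job is handed in: The pad is pushed back 4 to 12 mm and stays so, the block rests pressed on the stop (over 3 N), the fingers still press the squeezed levers (over 1 N, over 0.03 rad in), and the lock pin is let go in the tray, tip and knob centre within its outline, the knob centre under 70 mm high (all of step 2 and value of joint pad between 0.004 and 0.012 m and contact force between block and stop above 3 N and contact force between the fingers and clamp above 1 N and value of joint grip_rear above 0.03 rad and linear speed of block below 0.02 m/s); the arm keeps its last pose, push and grip.
It fails at once if the pad is pushed back more than 15.5 mm: the joint is crushed (value of joint pad above 0.0155 m).
It fails at once if the robot pushes the bar, jaw, pad or block (contact force between any of the arm, the fingers and bar above 1 N or contact force between any of the arm, the fingers and block above 1 N).
It fails at once if a paint pot, bottle or the figure is shifted more than 20 mm or knocked over (distance of any of jar_a, jar_b, jar_c, dropper_a, dropper_b, figure from where it was at the start of the episode above 0.02 m or angle between any of jar_a, jar_b, jar_c, dropper_a, dropper_b, figure's own z axis and vertical above 0.5 rad).
It also fails if it takes over 72 s, if anything falls off the work surface, if the arm or the gripper's body presses on something with over 40 N, if the wrist force passes 120 N, or if a joint passes its speed limit or range.

## Robot

A 7-joint arm with a two-finger parallel gripper is mounted at the origin on the work surface. World frame = base frame: x ahead of the robot, y to its left, z up, the work surface at z = 0. Lengths are in m, angles in rad, forces in N, time in s.
With the tool pointing down it reaches from about 0.35 to 0.9 m from the base axis. Payload 8.1 kg.
Tool frame: the origin (TCP) lies at the very end of the fingers, on their centre line; the grasp point (between the pads) lies 19 mm behind it; z points along the fingers, y is the line along which they close (so a half turn about z gives the same grasp; the last joint's range is limited). The gripper opens to 92 mm and grips with 3 to 60 N. Pads are 19 mm wide; open, the fingers measure 130 mm over their backs; the gripper's body (75 mm by 190 mm) begins 47 mm behind the grasp point.
Start: joints at [1.245, 0.434, 0.025, 1.573, -0.012, 1.134, -0.075], TCP at [0.138, -0.61, 0.201] pointing down, gripper open.
Joint ranges: [-2.62, 2.62], [-0.44, 2.09], [-1.27, 1.32], [0.08, 2.57], [-1.32, 4.46], [0.12, 2], [-2.74, 2.74]. Speed limits (rad/s): [2.22, 2.22, 3.01, 3.01, 3.14, 3.14, 3.14].

## Interface

Orientations are given as a rotation vector (axis times angle).
In Python, from cell import arm gives the robot as it stands.
- The arm moves only by the shell command python3 -m pendant 'ROWS' [FORCE]. ROWS is a JSON object of lists of equal length, an entry for each row: "slide": the shift along the tool's x, y, z in units of 0.3 m (1.0 is 0.3 m), a list of three; "dr": the turn, a rotation vector about the tool's x, y, z in units of 0.12 rad (1.0 is 0.12 rad), a list of three; "claw": the opening, from 0 (shut) to 1 (fully open). In form: {"slide": [[tx, ty, tz], ...], "dr": [[ax, ay, az], ...], "claw": [claw, ...]}. A call has 1 to 10 rows; each row shifts and turns the commanded pose from where the row before left it, along the tool's axes as they then stand; what a row does not reach is not made up. A row lasts 1/10 s, in which the tool goes at most 50 mm and 8.59 degrees, less where a joint would pass 70% of its speed; a pose out of reach is approached as far as the arm can. A call with a number of a shift or a turn outside -1 to 1 is refused whole. A call with a gripper value outside its range is refused whole. The fingers move at their own pace and stop on an object; FORCE is the grip in N (left out, the last holds). Time passes only in rows, so rows that do not move let the fingers close. It gives the time, the measured TCP pose, the force, the opening and the grip force at its end, in the units of the state.
- arm.observe(): the state, without advancing time (a new reading comes with each control period).
- arm.get_image(name): name is "side" or "top" or "wrist"; returns the picture (420x560x3 uint8, red, green, blue); there is no depth.
- arm.calibration(name): a dict with "K" (3x3 intrinsics, pixels), "xyz" and "orientation" of the camera in the world. Camera axes: x right, y up, looking along -z (the intrinsics and any distortion apply to the point x, -y, -z); pixel columns grow to the right and rows downward; lengths in m; the calibration is good to about 2 mm. A picture is of the moment at which its call begins: read the wrist's pose just before it. calibration takes no time and is no camera call; for the wrist camera it gives the pose at the moment of the call.
- arm.sign_off(): hands the job in; it is judged then, once.
The state is a dict: "clock": time; "joints": joint angles; "dq": joint speeds; "joint_efforts": joint torques, N m; "position": TCP position; "ee_rot": TCP orientation; "force": force on the tool from outside, world axes, zero at the start; "ft_torque": the same for the moment, N m; "width": opening from 0.0 (shut) to 1.0 (fully open); "gripper_force": force on a finger pad.
Only numpy, scipy, OpenCV 4.12 (cv2) and the standard library are available. Lean on these libraries where they do the work, as an engineer would, in place of code of your own. Each camera call takes 0.05 s, during which the arm holds its last target. There are 200 camera calls.

## Working session

There is one attempt and no reset: what is moved stays moved. The work goes in short steps, Python scripts to look and compute and a shell command to move; the robot and the scene stay as the last step left them, time stands still between calls to the robot, and variables do not carry over. Pictures are saved under pics/ and viewed, at most 10 in all, crops included, and the job is handed in when it is done.

```bash
ls; mkdir -p pics
python3 - <<'E'
from cell import arm
import cv2,numpy as np
s=arm.observe();print({k:np.round(v,3).tolist() for k,v in s.items()})
for n in("top","side"):
    c=arm.calibration(n);print(n,{k:np.round(v,4).tolist() for k,v in c.items()})
    cv2.imwrite(f"pics/{n}0.png",cv2.cvtColor(arm.get_image(n),cv2.COLOR_RGB2BGR))
E
```

```text
pics
{'clock': 0.0, 'joints': [1.245, 0.435, 0.025, 1.574, -0.012, 1.134, -0.075], 'dq': [0.0, -0.001, 0.002, 0.0, -0.0, -0.001, -0.0], 'joint_efforts': [0.001, -66.783, 0.986, -31.446, -0.06, 0.043, 0.0], 'position': [0.138, -0.609, 0.2], 'ee_rot': [-3.121, -0.349, 0.001], 'force': [0.317, 0.537, 0.225], 'ft_torque': [0.006, 0.022, -0.005], 'gripper_force': 0.0, 'width': 0.996}
top {'K': [[459.5906, 0.0, 284.8982], [0.0, 459.5906, 203.5423], [0.0, 0.0, 1.0]], 'xyz': [0.3888, 0.0526, 1.0788], 'orientation': [0.1402, -0.1557, -1.575]}
side {'K': [[512.8286, 0.0, 281.1643], [0.0, 512.8286, 210.4908], [0.0, 0.0, 1.0]], 'xyz': [0.0774, 0.8329, 0.6153], 'orientation': [0.4112, -1.3373, -2.268]}
```

View pics/top0.png

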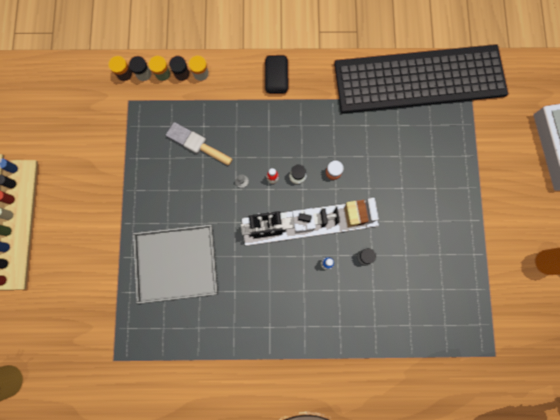

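View pics/side0.png

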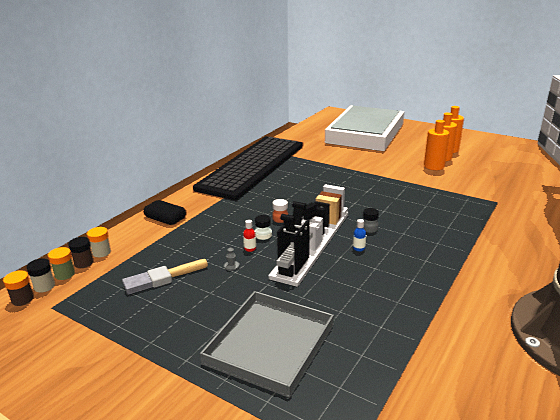

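The top view shows the clamp running from about (243,230) to (378,212), with the levers near (265,222), the knob near (305,217) and the tray near (176,264). I'll zoom in next.

```bash
cat > h.py <<'E'
import numpy as np,cv2
from scipy.spatial.transform import Rotation as R
from cell import arm
def cam(n):
    c=arm.calibration(n);return np.array(c["K"]),np.array(c["xyz"]),R.from_rotvec(c["orientation"]).as_matrix()
def proj(c,p):
    K,t,M=c;q=(np.atleast_2d(p)-t)@M;q=q*[1,-1,-1];u=q@K.T;return u[:,:2]/u[:,2:]
def hit(c,uv,z):
    K,t,M=c;d=M@(np.linalg.inv(K)@[uv[0],uv[1],1]*[1,-1,-1]);return t+d*(z-t[2])/d[2]
def shot(n):return cv2.cvtColor(arm.get_image(n),cv2.COLOR_RGB2BGR)
E
python3 - <<'E'
import cv2
a=cv2.imread("pics/top0.png")[190:255,232:388];b=cv2.imread("pics/side0.png")[180:290,215:395]
a=cv2.resize(a,None,fx=5,fy=5,interpolation=2);cv2.imwrite("pics/topc.png",a)
b=cv2.resize(b,None,fx=4.4,fy=4.4,interpolation=2);cv2.imwrite("pics/sidec.png",b)
E
```

```text
(no output)
```

View pics/topc.png

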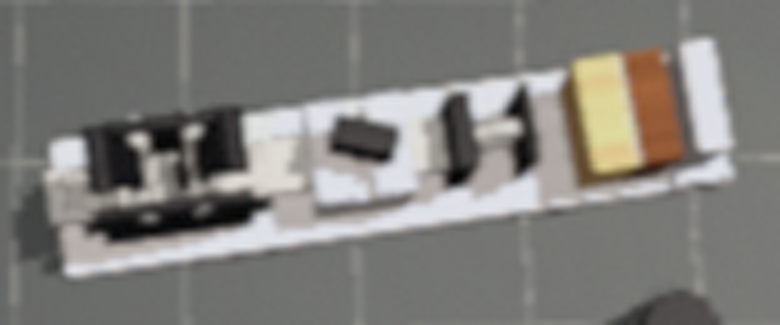

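The crop shows crossbars around (100,158) and (230,143), the knob top centred at (365,139), and base corners at (65,275), (735,182) and (48,142). I'll fit the clamp pose to these.

Run:
```python
from h import *
from scipy.optimize import least_squares
c=cam("top");P=lambda x,y:np.array([232+x/5,190+y/5])
f=lambda x,y,z:np.round(hit(c,P(x,y),z),4)
corn=[f(*p,.108) for p in((342,115),(398,130),(388,160),(332,150))]
print("knob",np.mean(corn,0),"edges",[np.round((np.linalg.norm((b-a)[:2]),np.arctan2(*(b-a)[1::-1])),3).tolist() for a,b in zip(corn,corn[1:]+corn[:1])])
lev=[f(100,158,.145),f(230,143,.145)];print("lev",lev,np.mean(lev,0))
base=dict(FL=f(65,275,.012),FR=f(735,182,.012),BL=f(48,142,.012));print(base)
d=base["FL"]-base["FR"];print("len",np.linalg.norm(d),"yaw",np.arctan2(-d[0],d[1]), "w",np.linalg.norm(base["BL"]-base["FL"]))
st=[f(*p,.082) for p in((682,42),(714,38),(733,150),(700,153))];print("stop",np.mean(st,0),np.array(st)[:,:2].tolist())
# fit
obs=[((0,-.010,.108),np.mean([(342,115),(398,130),(388,160),(332,150)],0)),((0,.075,.145),(165,150.5)),((0,-.061-.006,.081),(0,0))]
print("block top",[f(*p,.072) for p in((572,62),(662,50),(680,160),(592,174))])
t=[f(*p,0) for p in()]
for uv in((135,231),(212,226),(217,297),(137,302)):print("tray",hit(c,uv,.025))
for n,uv,z in(("jar top",(335,168),.048),("jar black",(298,172),.048),("jarC",(368,256),.048),("drA",(272,174),.07),("drB",(328,264),.07),("fig",(242,180),.03)):print(n,hit(c,uv,z))
```

```text
knob [ 0.54235  -0.000575  0.108   ] edges [[0.025, -1.844], [0.014, 2.799], [0.024, 1.384], [0.016, -0.29]]
lev [array([0.5295, 0.1104, 0.145 ]), array([0.5352, 0.057 , 0.145 ])] [0.53235 0.0837  0.145  ]
{'FL': array([0.4947, 0.1347, 0.012 ]), 'FR': array([ 0.5355, -0.1791,  0.012 ]), 'BL': array([0.5573, 0.143 , 0.012 ])}
len 0.3164412741726338 yaw 0.12929380669555363 w 0.0631478424017797
stop [ 0.564425 -0.153475  0.082   ] [[0.5886, -0.1434], [0.5903, -0.1577], [0.54, -0.1637], [0.5388, -0.1491]]
block top [array([ 0.5819, -0.0957,  0.072 ]), array([ 0.5871, -0.1362,  0.072 ]), array([ 0.5373, -0.1421,  0.072 ]), array([ 0.5314, -0.1028,  0.072 ])]
tray [0.52805364 0.38679607 0.025     ]
tray [0.53808016 0.21008576 0.025     ]
tray [0.37723826 0.19575406 0.025     ]
tray [0.36811655 0.37423847 0.025     ]
jar top [ 0.66800228 -0.07562289  0.048     ]
jar black [0.65910599 0.01037648 0.048     ]
jarC [ 0.46397025 -0.1433311   0.048     ]
drA [0.64913336 0.07016793 0.07      ]
drB [ 0.44581562 -0.05097631  0.07      ]
fig [0.64551606 0.14123591 0.03      ]
```

View pics/sidec.png

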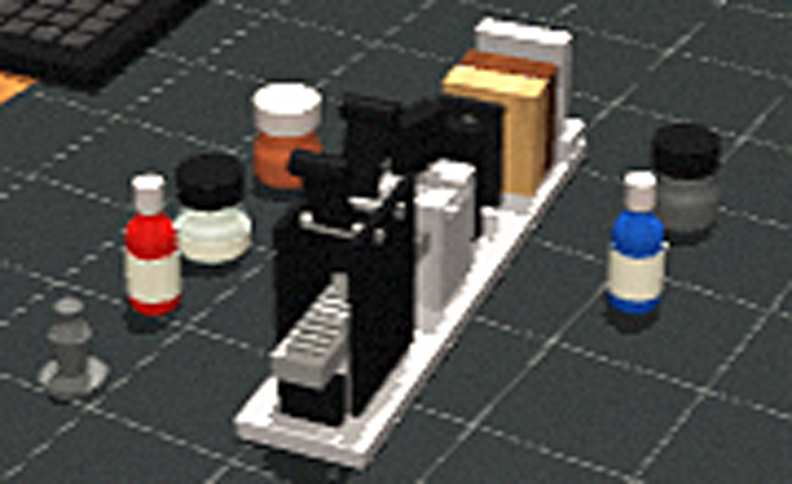

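The fit is consistent: base length 316 mm, width 63 mm, knob-to-lever 85 mm, yaw about 0.125. The knob's long axis is at about 1.34 rad, which is 1.22 from the clamp's x. Now I'll approach.

```bash
cat >> h.py <<'E'
def togo(p,ya=None):
    s=arm.observe();M=R.from_rotvec(s["ee_rot"]).as_matrix();a=np.arctan2(M[1,1],M[0,1])
    T=M
    if ya is not None:
        ya=a+(ya-a+np.pi/2)%np.pi-np.pi/2;y=np.array([np.cos(ya),np.sin(ya),0]);z=np.array([0,0,-1.]);T=np.c_[np.cross(y,z),y,z]
        print("dr units",(R.from_matrix(M.T@T).as_rotvec()/.12).round(2))
    print("slide units now",((p-np.array(s["position"]))@M/.3).round(4),"after turn",((p-np.array(s["position"]))@T/.3).round(4),"yang",a.round(3),"tilt",M[2,2].round(4),"t",s["clock"],"pos",np.round(s["position"],4),"F",np.round(s["force"],1),"w",s["width"],"gf",s["gripper_force"],"q7",np.round(s["joints"][6],2))
E
A='[0.093,-0.0887,0]'; python3 -m pendant '{"slide":[[0.093,-0.0887,0],[0.093,-0.0887,0],[0.093,-0.0887,0],[0.093,-0.0887,0],[0.093,-0.0887,0],[0.093,-0.0887,0],[0.093,-0.0887,0],[0.093,-0.0887,0],[0.093,-0.0887,0],[0.093,-0.0887,0]],"dr":[[0,0,0],[0,0,0],[0,0,0],[0,0,0],[0,0,0],[0,0,0],[0,0,0],[0,0,0],[0,0,0],[0,0,0]],"claw":[1,1,1,1,1,1,1,1,1,1]}'
python3 -m pendant '{"slide":[[0.093,-0.0887,0],[0.093,-0.0887,0],[0.093,-0.0887,0],[0.093,-0.0887,0],[0.093,-0.0887,0],[0.093,-0.0887,0],[0,0,0]],"dr":[[0,0,0],[0,0,0],[0,0,0],[0,0,0],[0,0,0],[0,0,0],[0,0,0]],"claw":[1,1,1,1,1,1,1]}'
python3 -c "
from h import *
togo(np.array([.5424,-.0006,.2]),-.23)"
```

```text
clock: 1.1
position: [0.3518, -0.2869, 0.2008]
ee_rot: [-3.122, -0.349, 0.0]
force: [0.6, -0.6, 0.2]
width: 1.001
gripper_force: 0.0
clock: 1.8
position: [0.4817, -0.0903, 0.2009]
ee_rot: [-3.118, -0.36, -0.002]
force: [0.4, 0.4, -0.0]
width: 1.001
gripper_force: 0.0
dr units [-0.01 -0.02 -9.26]
slide units now [ 0.265  -0.2449  0.004 ] after turn [0.3371 0.1288 0.0029] yang -1.341 tilt -1.0 t 1.8 pos [ 0.4817 -0.0903  0.2009] F [ 0.4  0.4 -0. ] w 1.0005616211922577 gf 0.0 q7 -1.36
```

```bash
python3 -m pendant '{"slide":[[0.09,-0.08,0],[0.09,-0.08,0],[0.085,-0.085,0],[0,0,0],[0,0,0],[0,0,0],[0,0,0],[0,0,0],[0,0,0]],"dr":[[0,0,0],[0,0,0],[0,0,0],[0,0,-0.92],[0,0,-0.92],[0,0,-0.92],[0,0,-0.92],[0,0,-0.92],[0,0,-0.92]],"claw":[1,1,1,1,1,1,1,1,1]}' >/dev/null
python3 -m pendant '{"slide":[[0,0,0],[0,0,0],[0,0,0],[0,0,0],[0,0,0],[0,0,0]],"dr":[[0,0,-0.92],[0,0,-0.92],[0,0,-0.92],[0,0,-0.92],[0,0,0],[0,0,0]],"claw":[1,1,1,0.7,0.7,0.7]}'
python3 - <<'E'
from h import *
togo(np.array([.5424,-.0006,.2]),-.23)
c=cam("wrist");im=shot("wrist");cv2.imwrite("pics/w1.png",im);np.savez("w1.npz",K=c[0],t=c[1],M=c[2])
print(proj(c,[[.5424,-.0006,.108],[.532,.0837,.145]]),c[1])
E
```

```text
clock: 3.3
position: [0.5404, -0.007, 0.2007]
ee_rot: [-2.479, -1.93, 0.001]
force: [0.5, 0.6, 0.5]
width: 0.791
gripper_force: 0.0
dr units [-0.    0.   -0.15]
slide units now [0.0223 0.0011 0.0022] after turn [0.0223 0.0015 0.0022] yang -0.248 tilt -1.0 t 3.3 pos [ 0.5404 -0.007   0.2007] F [0.5 0.6 0.5] w 0.7905348621402754 gf 0.0 q7 -0.55
[[280.51298446 191.82713339]
 [232.653527    87.91279641]] [0.56095532 0.07380599 0.38504649]
```

View pics/w1.png

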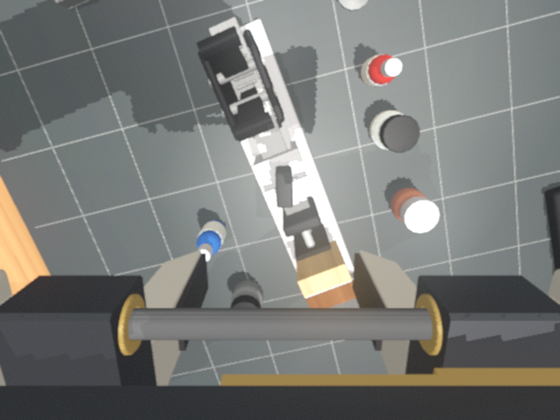

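The wrist view shows the knob top at about (285,187) and the lever midpoint at about (238,84), both roughly 5 px from the prediction. I'll refine the knob by thresholding.

Run:
```python
from h import *
d=np.load("w1.npz");c=(d["K"],d["t"],d["M"])
im=cv2.imread("pics/w1.png");g=im.max(2)
print(hit(c,(285,187),.108),hit(c,(238,84),.145))
cr=im[60:260,195:345];cv2.imwrite("pics/w1c.png",cv2.resize(cr,None,fx=3,fy=3,interpolation=2))
```

```text
[0.54688216 0.00242124 0.108     ] [0.53598175 0.08513636 0.145     ]
```

View pics/w1c.png

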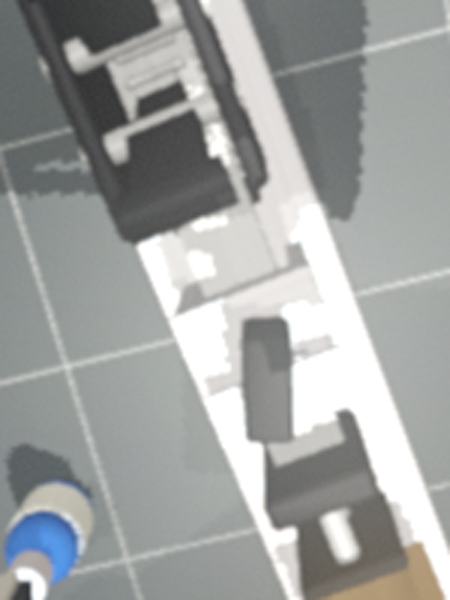

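```bash
python3 -m pendant '{"slide":[[0.024,0.008,0],[0,0,0.076],[0,0,0.076],[0,0,0.076],[0,0,0.076],[0,0,0.076],[0,0,0],[0,0,0]],"dr":[[0,0,0],[0,0,0],[0,0,0],[0,0,0],[0,0,0],[0,0,0],[0,0,0],[0,0,0]],"claw":[0.7,0.7,0.7,0.7,0.7,0.7,0.7,0.7]}' 20
python3 -c "
from h import *
togo(np.array([.5445,-.0005,.086]))"
```

```text
clock: 4.15
position: [0.545, 0.0005, 0.0872]
ee_rot: [-2.475, -1.934, 0.0]
force: [0.2, 0.6, 0.4]
width: 0.701
gripper_force: 0.0
slide units now [-0.0035 -0.0007  0.0041] after turn [-0.0035 -0.0007  0.0041] yang -0.244 tilt -1.0 t 4.15 pos [5.45e-01 5.00e-04 8.72e-02] F [0.2 0.6 0.4] w 0.7014507132208675 gf 0.0 q7 -0.65
```

```bash
python3 -m pendant '{"slide":[[-0.003,0,0.004],[0,0,0],[0,0,0],[0,0,0],[0,0,0],[0,0,0],[0,0,0],[0,0,0],[0,0,0],[0,0,0]],"dr":[[0,0,0],[0,0,0],[0,0,0],[0,0,0],[0,0,0],[0,0,0],[0,0,0],[0,0,0],[0,0,0],[0,0,0]],"claw":[0.4,0.2,0,0,0,0,0,0,0,0]}' 20
python3 -m pendant '{"slide":[[0,0,0],[0,0,0],[0,0,0],[0,0,0]],"dr":[[0,0,0],[0,0,0],[0,0,0],[0,0,0]],"claw":[0,0,0,0]}' 20
python3 -c "
from h import *
togo(np.array([.5445,-.0005,.086]));print(arm.observe()['ft_torque'])"
```

```text
clock: 5.15
position: [0.5445, -0.001, 0.0857]
ee_rot: [-2.475, -1.934, 0.0]
force: [0.1, 0.6, -0.3]
width: 0.005
gripper_force: 0.0
clock: 5.55
position: [0.5445, -0.001, 0.0857]
ee_rot: [2.475, 1.934, -0.0]
force: [-0.6, 1.0, 0.1]
width: 0.008
gripper_force: 0.0
slide units now [ 0.0015 -0.0005 -0.001 ] after turn [ 0.0015 -0.0005 -0.001 ] yang -0.244 tilt -1.0 t 5.55 pos [ 0.5445 -0.001   0.0857] F [-0.6  1.   0.1] w 0.007986780354932556 gf 0.0 q7 -0.65
[-0.06880769 -0.09525459 -0.08173248]
```

Run:
```python
from h import *
c=cam("wrist");a=shot("wrist");cs=cam("side");b=shot("side");ct=cam("top");t=shot("top")
p=np.array(arm.observe()["position"])[None];print(c[0].tolist(),c[1],c[2].round(3).tolist());print(proj(cs,p),proj(ct,p),proj(c,p))
x,y=proj(cs,p)[0].astype(int);u,v=proj(ct,p)[0].astype(int)
z=lambda m:cv2.resize(m,(400,300),interpolation=2)
cv2.imwrite("pics/m2.png",np.vstack([np.hstack([z(a),z(b[y-60:y+60,x-80:x+80])]),np.hstack([z(t[v-45:v+45,u-60:u+60]),z(a[100:340,120:440])])]))
```

```text
[[355.4948268705829, 0.0, 279.8203271170917], [0.0, 355.4948268705829, 207.37419445563307], [0.0, 0.0, 1.0]] [0.56466409 0.07995667 0.27011856] [[0.971, 0.229, 0.075], [-0.241, 0.923, 0.299], [-0.001, -0.308, 0.951]]
[[310.79768821 213.39590228]] [[304.61712458 218.35175828]] [[279.99217189 246.99794689]]
```

View pics/m2.png

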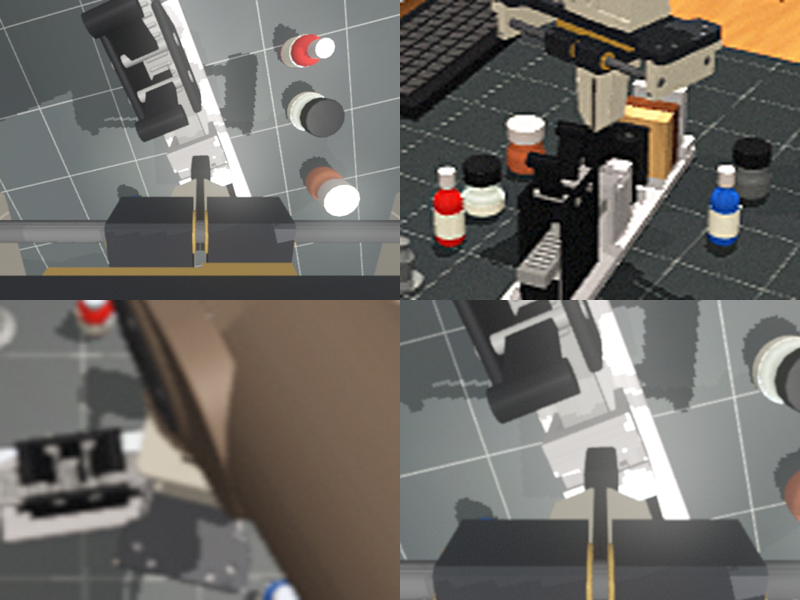

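Run:
```python
from h import *
c=cam("wrist")
for uv in((270,219),(292,219),(281,219)):
  print([hit(c,uv,z).round(4)[:2].tolist() for z in(.078,.108)])
print(proj(c,[[.5445+.245*s,-.001+.969*s,z] for z in(.086,.108) for s in(-.0095,.0095,.015)]))
a=shot("wrist")[200:320,190:370];cv2.imwrite("pics/w3.png",cv2.resize(a,None,fx=4,fy=4,interpolation=2))
```

```text
[[0.5424, 0.0141], [0.5458, 0.0244]]
[[0.5546, 0.011], [0.5562, 0.0218]]
[[0.5485, 0.0126], [0.551, 0.0231]]
[[279.86382665 262.51593684]
 [280.01111448 231.70510498]
 [280.05539109 222.44297484]
 [279.83918727 282.01505089]
 [280.00307265 248.20680052]
 [280.0525566  237.9986557 ]]
```

View pics/w3.png

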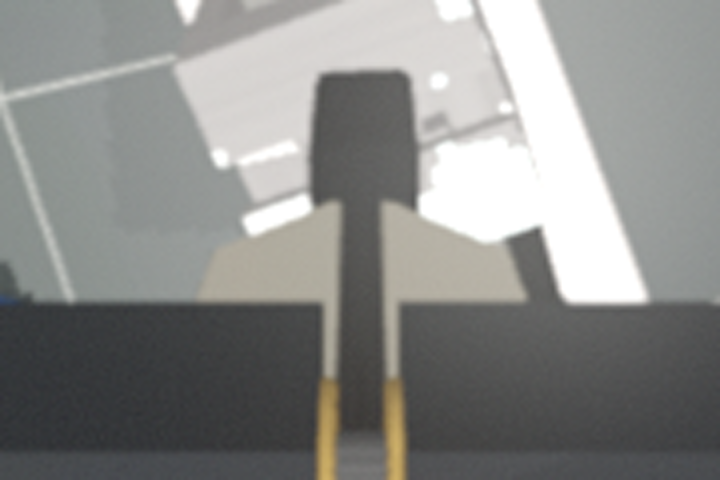

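The knob sits where I measured it, but the fingers closed empty. The fingertips appear about 20 mm higher than the reported TCP. I'll check whether the whole arm is offset by fitting the wrist camera's position to points known from the top camera.

Run:
```python
from h import *
from scipy.optimize import least_squares
d=np.load("w1.npz");c=(d["K"],d["t"],d["M"])
X=np.array([[.668,-.0756,.048],[.6591,.0104,.048],[.6491,.0702,.071],[.5324,.0837,.145],[.5424,-.0006,.108],[.4458,-.051,.07]])
U=np.array([[422,216],[402,133],[393,67],[238,84],[283.5,190.8],[206,251]])
def f(v):return (proj((c[0],c[1]+v[:3],R.from_rotvec(v[3:]).as_matrix()@c[2]),X)-U).ravel()
print("res0",f(np.zeros(6)).reshape(-1,2).round(1).tolist())
a=least_squares(lambda v:f(np.r_[v,0,0,0]),np.zeros(3));print("shift",a.x.round(4),a.fun.round(1))
r=least_squares(f,np.zeros(6),loss="soft_l1");print(r.x.round(4),f(r.x).reshape(-1,2).round(1).tolist())
cs=cam("side");p=np.array([.5445,-.001])
# height on side image of row 213.4-8
for z in(.086,.1,.105,.11):print(z,proj(cs,[[*p,z]]).round(1))
```

```text
res0 [[-2.0, 0.3], [-3.2, 1.2], [-8.0, 2.0], [-4.7, 3.8], [-3.0, 1.0], [-9.2, 2.3]]
shift [-0.0044 -0.0003  0.0012] [ 1.9 -1.4  1.  -0.4 -3.1  0.3  1.9  1.5  2.2 -1.  -4.7  0.5]
[-0.0034  0.0018 -0.0027 -0.0101  0.0017  0.0116] [[0.7, -0.1], [1.0, 0.1], [-2.3, 0.1], [0.3, 0.6], [0.3, -0.6], [-7.9, -0.2]]
0.086 [[310.8 213.3]]
0.1 [[310.9 207.5]]
0.105 [[310.9 205.4]]
0.11 [[310.9 203.3]]
```

```bash
python3 -m pendant '{"slide":[[0,0,0],[0,0,0],[0,0,0],[0,0,0],[0,0,0],[0,0,0]],"dr":[[0,0,0],[0,0,0],[0,0,0],[0,0,0],[0,0,0],[0,0,0]],"claw":[0.6,0.6,0.6,0.6,0.6,0.6]}' 20
python3 - <<'E'
from h import *
cs=cam("side");b=shot("side");w=shot("wrist")[180:390,60:500]
x,y=proj(cs,[arm.observe()["position"]])[0];x,y=int(x),int(y);print(x,y)
cr=cv2.resize(b[y-75:y+45,x-80:x+80],(800,600),interpolation=2);cv2.circle(cr,(400,375),4,(0,0,255),1)
cv2.imwrite("pics/m4.png",np.vstack([cr[:,:,:][60:480],cv2.resize(w,(800,180))[:180]]))
E
```

```text
clock: 6.35
position: [0.5446, -0.001, 0.0857]
ee_rot: [2.475, 1.934, -0.0]
force: [-0.4, -0.9, 0.4]
width: 0.481
gripper_force: 0.0
310 213
```

View pics/m4.png

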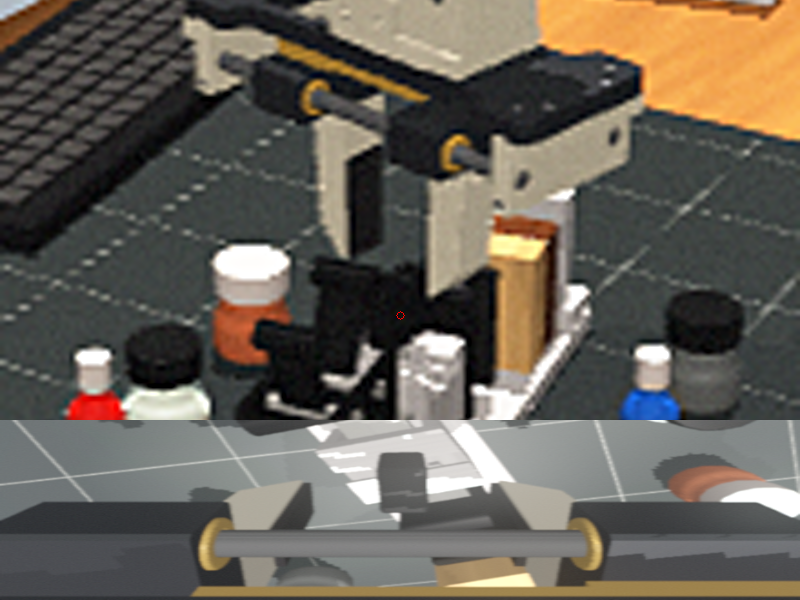

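The view shows the real fingertips midway at about (390,276), against the reported TCP at (400,315). That puts them about 19 mm above the reported TCP. The wrist camera pose itself fits within about 3 mm in height, so I'll allow for this 19 mm tool offset and descend, watching the force.

```bash
python3 -m pendant '{"slide":[[0,0,0.02],[0,0,0.02],[0,0,0.02],[0,0,0]],"dr":[[0,0,0],[0,0,0],[0,0,0],[0,0,0]],"claw":[0.6,0.6,0.6,0.6]}' 20
python3 -m pendant '{"slide":[[0,0,0],[0,0,0],[0,0,0],[0,0,0],[0,0,0],[0,0,0],[0,0,0],[0,0,0]],"dr":[[0,0,0],[0,0,0],[0,0,0],[0,0,0],[0,0,0],[0,0,0],[0,0,0],[0,0,0]],"claw":[0.3,0.1,0,0,0,0,0,0]}' 20
python3 -c "
from h import *
togo(np.array([.5445,-.0005,.067]));print(arm.observe()['ft_torque'])"
```

```text
clock: 6.85
position: [0.5437, -0.0011, 0.0665]
ee_rot: [-2.474, -1.934, 0.002]
force: [0.4, 0.7, 0.3]
width: 0.6
gripper_force: 0.0
clock: 7.65
position: [0.5446, -0.001, 0.0678]
ee_rot: [2.475, 1.934, 0.0]
force: [-0.6, 1.0, 0.2]
width: 0.147
gripper_force: 20.0
slide units now [ 0.0014 -0.0008  0.0026] after turn [ 0.0014 -0.0008  0.0026] yang -0.244 tilt -1.0 t 7.65 pos [ 0.5446 -0.001   0.0678] F [-0.6  1.   0.2] w 0.14688982045282079 gf 19.96158331632614 q7 -0.67
[-0.02254173 -0.09765908 -0.00784468]
```

```bash
python3 -m pendant '{"slide":[[0,0,0],[0,0,0],[0,0,0],[0,0,0],[0,0,0]],"dr":[[0,0,0.8],[0,0,0.8],[0,0,0.8],[0,0,0.8],[0,0,0]],"claw":[0,0,0,0,0]}' 30
python3 -c "
from h import *
togo(np.array([.5446,-.001,.067]));print(arm.observe()['ft_torque'])"
```

```text
clock: 8.15
position: [0.5446, -0.0009, 0.0678]
ee_rot: [2.8, 1.425, 0.0]
force: [0.9, 0.3, 0.6]
width: 0.149
gripper_force: 30.0
slide units now [-0.0004  0.0003  0.0026] after turn [-0.0004  0.0003  0.0026] yang -0.629 tilt -1.0 t 8.15 pos [ 0.5446 -0.0009  0.0678] F [0.9 0.3 0.6] w 0.14869574538207567 gf 29.961496889591217 q7 -0.99
[ 0.03353366 -0.05814712  0.02244722]
```

Clean turning. Continuing.

```bash
python3 -m pendant '{"slide":[[0,0,0],[0,0,0],[0,0,0],[0,0,0],[0,0,0],[0,0,0],[0,0,0],[0,0,0],[0,0,0]],"dr":[[0,0,0.85],[0,0,0.85],[0,0,0.85],[0,0,0.85],[0,0,0.85],[0,0,0.85],[0,0,0.85],[0,0,0.85],[0,0,0]],"claw":[0,0,0,0,0,0,0,0,0]}' 30
python3 -c "
from h import *
togo(np.array([.5446,-.001,.067]));print(arm.observe()['ft_torque'])"
```

```text
clock: 9.05
position: [0.5449, 0.0002, 0.0678]
ee_rot: [-3.134, -0.202, -0.001]
force: [0.5, 3.7, 0.3]
width: 0.151
gripper_force: 30.0
slide units now [-0.0016  0.0038  0.0027] after turn [-0.0016  0.0038  0.0027] yang -1.442 tilt -1.0 t 9.05 pos [5.449e-01 2.000e-04 6.780e-02] F [0.5 3.7 0.3] w 0.15135657805474254 gf 29.960441887378693 q7 -1.68
[ 0.95183828 -0.25147459  0.01335242]
```

```bash
python3 -m pendant '{"slide":[[0,0,0],[0,0,0],[0,0,0]],"dr":[[0,0,0.25],[0,0,0.25],[0,0,0]],"claw":[0,0,0]}' 30
python3 -c "
from h import *
togo(np.array([.5446,-.001,.067]));print(arm.observe()['ft_torque'])"
```

```text
clock: 9.35
position: [0.545, 0.0006, 0.0678]
ee_rot: [-3.138, -0.109, -0.001]
force: [0.7, 6.1, -0.8]
width: 0.148
gripper_force: 30.0
slide units now [-0.0017  0.0052  0.0027] after turn [-0.0017  0.0052  0.0027] yang -1.501 tilt -1.0 t 9.35 pos [0.545  0.0006 0.0678] F [ 0.7  6.1 -0.8] w 0.14846280886196533 gf 29.98122900724411 q7 -1.73
[ 1.53759356 -0.35764883  0.09574145]
```

```bash
python3 -m pendant '{"slide":[[0,-0.006,0],[0,0,-0.02],[0,0,-0.02],[0,0,-0.02],[0,0,0]],"dr":[[0,0,0],[0,0,0],[0,0,0],[0,0,0],[0,0,0]],"claw":[0,0,0,0,0]}' 30
python3 -c "
from h import *
togo(np.array([.5446,-.001,.067]));print(arm.observe()['ft_torque'])"
```

```text
clock: 9.85
position: [0.545, 0.0004, 0.0868]
ee_rot: [3.139, 0.104, 0.002]
force: [-0.0, 0.4, -0.8]
width: 0.15
gripper_force: 30.0
slide units now [-0.0017  0.0046  0.0662] after turn [-0.0017  0.0046  0.0662] yang -1.504 tilt -1.0 t 9.85 pos [5.45e-01 4.00e-04 8.68e-02] F [-0.   0.4 -0.8] w 0.14974386215363295 gf 29.957220554351807 q7 -1.73
[ 0.0540553   0.04635869 -0.01210717]
```

```bash
python3 -m pendant '{"slide":[[0,0,-0.08],[0,0,-0.08],[0,0,-0.08],[0,0,-0.08],[0,0,-0.08],[0,0,0],[0,0,0]],"dr":[[0,0,0],[0,0,0],[0,0,0],[0,0,0],[0,0,0],[0,0,0],[0,0,0]],"claw":[0,0,0,0,0,0,0]}' 30
python3 -c "
from h import *
togo(np.array([.453,.292,.205]))"
```

```text
clock: 10.55
position: [0.5445, 0.0005, 0.2059]
ee_rot: [3.139, 0.104, 0.001]
force: [0.3, 0.4, -1.0]
width: 0.15
gripper_force: 30.0
slide units now [-0.2398 -0.9897  0.0023] after turn [-0.2398 -0.9897  0.0023] yang -1.504 tilt -1.0 t 10.55 pos [5.445e-01 5.000e-04 2.059e-01] F [ 0.3  0.4 -1. ] w 0.1497387588821689 gf 29.957420825958252 q7 -1.68
```

```bash
python3 -m pendant '{"slide":[[-0.027,-0.11,0],[-0.027,-0.11,0],[-0.027,-0.11,0],[-0.027,-0.11,0],[-0.027,-0.11,0],[-0.027,-0.11,0],[-0.027,-0.11,0],[-0.027,-0.11,0],[-0.024,-0.11,0],[0,0,0]],"dr":[[0,0,0],[0,0,0],[0,0,0],[0,0,0],[0,0,0],[0,0,0],[0,0,0],[0,0,0],[0,0,0],[0,0,0]],"claw":[0,0,0,0,0,0,0,0,0,0]}' 30
python3 -m pendant '{"slide":[[0,0,0],[0,0,0.08],[0,0,0.1],[0,0,0.1],[0,0,0.1],[0,0,0.1],[0,0,0.05],[0,0,0],[0,0,0]],"dr":[[0,0,0],[0,0,0],[0,0,0],[0,0,0],[0,0,0],[0,0,0],[0,0,0],[0,0,0],[0,0,0]],"claw":[0,0,0,0,0,0,0,0,0]}' 30
python3 -c "
from h import *
togo(np.array([.453,.292,.039]))"
```

```text
clock: 11.55
position: [0.4497, 0.2971, 0.2045]
ee_rot: [-3.138, -0.116, 0.004]
force: [-0.6, 0.0, -0.4]
width: 0.147
gripper_force: 30.0
clock: 12.45
position: [0.4532, 0.2913, 0.0467]
ee_rot: [3.139, 0.103, -0.001]
force: [0.2, 0.9, -0.7]
width: 0.149
gripper_force: 30.0
slide units now [-0.0003 -0.0025  0.0256] after turn [-0.0003 -0.0025  0.0256] yang -1.505 tilt -1.0 t 12.45 pos [0.4532 0.2913 0.0467] F [ 0.2  0.9 -0.7] w 0.1486644107183211 gf 29.95750218629837 q7 -2.39
```

```bash
python3 -m pendant '{"slide":[[0,0,0.022],[0,0,0],[0,0,0],[0,0,0],[0,0,0],[0,0,0],[0,0,0]],"dr":[[0,0,0],[0,0,0],[0,0,0],[0,0,0],[0,0,0],[0,0,0],[0,0,0]],"claw":[0,0,1,1,1,1,1]}' 20
python3 -m pendant '{"slide":[[0,0,-0.1],[0,0,-0.15],[0,0,-0.15],[0,0,-0.15],[0,0,0],[0,0,0]],"dr":[[0,0,0],[0,0,0],[0,0,0],[0,0,0],[0,0,0],[0,0,0]],"claw":[1,1,1,1,1,1]}' 20
python3 - <<'E'
from h import *
im=shot("wrist");t=shot("top")[215:315,115:235];s=shot("side")[270:400,190:350]
cv2.imwrite("pics/p.png",np.hstack([cv2.resize(t,(400,333)),cv2.resize(s,(400,333))]))
c=cam("top");ct=np.array([.453,.292])
# lever midpoint est from wrist view w1 & top -> goal
togo(np.array([.534,.0845,.119+.0-.019]),-1.445)
E
```

```text
clock: 13.15
position: [0.4529, 0.2924, 0.0402]
ee_rot: [-3.14, -0.105, -0.0]
force: [0.5, -0.2, -0.5]
width: 0.539
gripper_force: 0.0
clock: 13.75
position: [0.4533, 0.2927, 0.2061]
ee_rot: [-3.139, -0.105, -0.004]
force: [-0.3, -0.5, -1.0]
width: 0.989
gripper_force: 0.0
dr units [ 0.01  0.02 -0.49]
slide units now [0.2271 0.7069 0.3462] after turn [0.1842 0.7195 0.3457] yang -1.504 tilt -1.0 t 13.9 pos [0.4521 0.2917 0.2037] F [ 0.2 -0.7 -0.8] w 1.0000868795278568 gf 0.0 q7 -2.3
```

View pics/p.png

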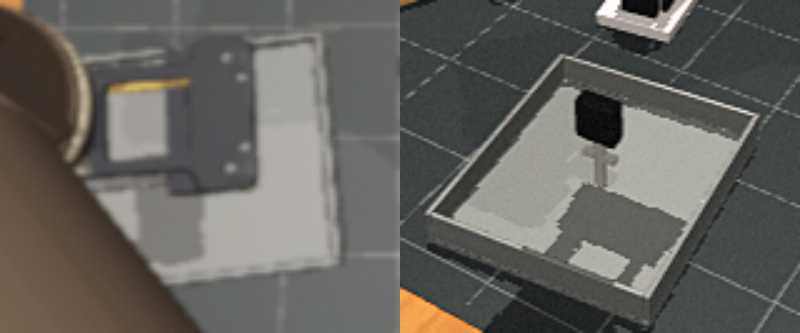

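The side view shows the pin released and standing upright inside the tray. Now I'll move to the levers. The socket was found mechanically at (.545,.000), which puts grip_centre at about (.534,.0845) and matches the images.

```bash
python3 -m pendant '{"slide":[[0,0,0],[0.0263,0.103,0],[0.0263,0.103,0],[0.0263,0.103,0],[0.0263,0.103,0],[0.0263,0.103,0],[0.0263,0.103,0],[0.0263,0.103,0],[0,0,0],[0,0,0]],"dr":[[0,0,-0.49],[0,0,0],[0,0,0],[0,0,0],[0,0,0],[0,0,0],[0,0,0],[0,0,0],[0,0,0],[0,0,0]],"claw":[1,1,1,1,1,1,1,1,1,1]}' 20
python3 - <<'E'
from h import *
togo(np.array([.5344,.0845,.099]),-1.445)
im=shot("wrist");c=cam("wrist");print(proj(c,[[.5344,.0845,.145]]))
np.savez("w5.npz",K=c[0],t=c[1],M=c[2]);cv2.imwrite("pics/w5.png",im)
E
```

```text
clock: 14.9
position: [0.5341, 0.0839, 0.2037]
ee_rot: [3.135, 0.194, -0.004]
force: [-1.4, 0.5, 0.2]
width: 0.995
gripper_force: 0.0
dr units [ 0.    0.02 -0.02]
slide units now [ 0.0021 -0.0018  0.349 ] after turn [ 0.0012 -0.0018  0.349 ] yang -1.447 tilt -1.0 t 14.9 pos [0.5341 0.0839 0.2037] F [-1.4  0.5  0.2] w 0.9948573255411747 gf 0.0 q7 -1.8
[[279.97370527 212.79307965]]
```

```bash
python3 -m pendant '{"slide":[[0,0,0.058],[0,0,0.058],[0,0,0.058],[0,0,0.058],[0,0,0.058],[0,0,0.058],[0,0,0],[0,0,0]],"dr":[[0,0,0],[0,0,0],[0,0,0],[0,0,0],[0,0,0],[0,0,0],[0,0,0],[0,0,0]],"claw":[1,1,1,1,1,1,1,1]}' 9
python3 -c "
from h import *
cv2.imwrite('pics/s_a.png',shot('side'));cv2.imwrite('pics/t_a.png',shot('top'))"
python3 -m pendant '{"slide":[[0,0,0],[0,0,0],[0,0,0],[0,0,0],[0,0,0],[0,0,0],[0,0,0],[0,0,0],[0,0,0],[0,0,0]],"dr":[[0,0,0],[0,0,0],[0,0,0],[0,0,0],[0,0,0],[0,0,0],[0,0,0],[0,0,0],[0,0,0],[0,0,0]],"claw":[0.9,0.8,0.7,0.65,0.6,0.55,0.5,0.45,0.4,0.35]}' 9
python3 -m pendant '{"slide":[[0,0,0],[0,0,0],[0,0,0],[0,0,0],[0,0,0]],"dr":[[0,0,0],[0,0,0],[0,0,0],[0,0,0],[0,0,0]],"claw":[0.3,0.3,0.3,0.3,0.3]}' 9
python3 -c "
from h import *
togo(np.array([.5344,.0845,.099]),-1.445)
cv2.imwrite('pics/s_b.png',shot('side'));cv2.imwrite('pics/t_b.png',shot('top'))"
```

```text
clock: 15.75
position: [0.5342, 0.0858, 0.1007]
ee_rot: [-3.135, -0.2, 0.002]
force: [0.9, -0.0, 0.0]
width: 0.998
gripper_force: 0.0
clock: 16.85
position: [0.5358, 0.0851, 0.1023]
ee_rot: [-3.135, -0.197, -0.004]
force: [-1.4, 1.0, 13.8]
width: 0.565
gripper_force: 9.0
clock: 17.35
position: [0.5363, 0.0852, 0.1025]
ee_rot: [-3.135, -0.197, -0.006]
force: [-1.0, -0.3, 13.2]
width: 0.359
gripper_force: 9.0
dr units [-0.   -0.03 -0.  ]
slide units now [-0.0065  0.0017  0.0115] after turn [-0.0065  0.0017  0.0115] yang -1.445 tilt -1.0 t 17.35 pos [0.5363 0.0852 0.1025] F [-1.  -0.3 13.2] w 0.35918749055741156 gf 9.003029018640518 q7 -1.85
```

```bash
python3 -m pendant '{"slide":[[0.004,0,0],[0,0,0],[0,0,0],[0,0,0],[0,0,0],[0,0,0],[0,0,0],[0,0,0],[0,0,0],[0,0,0]],"dr":[[0,0,0],[0,0,0],[0,0,0],[0,0,0],[0,0,0],[0,0,0],[0,0,0],[0,0,0],[0,0,0],[0,0,0]],"claw":[0.85,0.85,0.85,0.85,0.85,0.85,0.85,0.85,0.85,0.85]}' 9
python3 - <<'E'
from h import *
cv2.imwrite('pics/s_c.png',shot('side'));cv2.imwrite('pics/t_c.png',shot('top'))
yaw=.125;o=np.array([.545,0])-np.array([-np.sin(yaw),np.cos(yaw)])*-.010
W=lambda x,y,z:[o[0]+np.cos(yaw)*x-np.sin(yaw)*y,o[1]+np.sin(yaw)*x+np.cos(yaw)*y,z]
for n in("side","top"):
    c=cam(n);f=n[0]
    for ch in "ac":
        im=cv2.imread(f"pics/{f}_{ch}.png").astype(float)
        # profile along clamp y from -50 to -160 at local x, top height
        for x,z in((0,.081),(.014,.081),(-.014,.081)):
            ys=np.arange(-.05,-.165,-.004);uv=proj(c,[W(x,y,z) for y in ys]).astype(np.float32)
            v=cv2.remap(im.astype(np.float32),uv[None,:,0],uv[None,:,1],1)[0]
            print(n,ch,x,v.mean(1).astype(int).tolist())
E
```

```text
clock: 18.45
position: [0.5359, 0.0849, 0.1007]
ee_rot: [3.135, 0.197, 0.0]
force: [-0.8, -0.6, -0.8]
width: 0.85
gripper_force: 0.0
side a 0 [32, 22, 19, 16, 19, 25, 41, 77, 138, 127, 167, 230, 227, 229, 220, 181, 98, 94, 97, 96, 139, 160, 163, 156, 151, 170, 247, 255, 255]
side a 0.014 [30, 44, 60, 56, 41, 24, 45, 90, 142, 121, 177, 228, 224, 223, 225, 184, 82, 87, 89, 91, 139, 158, 159, 154, 146, 173, 255, 255, 255]
side a -0.014 [26, 23, 22, 21, 17, 22, 37, 97, 134, 134, 168, 235, 232, 230, 228, 218, 108, 87, 90, 91, 126, 155, 160, 156, 149, 166, 244, 255, 255]
side c 0 [18, 19, 14, 31, 33, 30, 29, 22, 19, 16, 29, 103, 227, 231, 221, 181, 99, 92, 100, 99, 137, 160, 161, 162, 149, 167, 247, 255, 255]
side c 0.014 [48, 29, 21, 30, 37, 36, 83, 113, 65, 24, 13, 103, 230, 226, 226, 185, 85, 90, 91, 92, 141, 158, 156, 155, 150, 173, 255, 255, 255]
side c -0.014 [16, 18, 15, 25, 29, 28, 25, 26, 20, 14, 31, 121, 219, 233, 229, 219, 109, 90, 94, 88, 126, 154, 161, 157, 148, 164, 243, 255, 255]
top a 0 [63, 68, 100, 186, 202, 211, 212, 183, 82, 119, 182, 185, 163, 93, 104, 189, 207, 207, 207, 207, 170, 112, 109, 109, 109, 100, 125, 218, 236]
top a 0.014 [93, 68, 120, 222, 237, 237, 235, 198, 102, 158, 222, 224, 207, 120, 106, 185, 198, 199, 200, 203, 159, 110, 107, 108, 108, 98, 126, 219, 236]
top a -0.014 [79, 73, 86, 150, 168, 177, 124, 30, 40, 117, 179, 182, 164, 102, 98, 183, 205, 205, 204, 207, 177, 107, 101, 102, 102, 98, 122, 218, 236]
top c 0 [111, 162, 149, 108, 44, 70, 83, 161, 201, 213, 214, 196, 104, 55, 100, 189, 207, 207, 207, 207, 169, 112, 109, 109, 109, 101, 125, 219, 237]
top c 0.014 [232, 235, 237, 212, 113, 65, 97, 201, 232, 232, 225, 196, 109, 61, 104, 186, 199, 199, 200, 203, 160, 110, 108, 107, 108, 99, 126, 219, 237]
top c -0.014 [82, 77, 104, 92, 41, 66, 74, 143, 179, 180, 134, 27, 32, 56, 93, 184, 205, 205, 205, 207, 177, 107, 101, 101, 102, 98, 122, 218, 237]
```

The top view shows jaw and pad advanced by about 15 mm. About 12 mm of air remains before the block, plus about 7 mm to the stop. Second pump next.

```bash
python3 -m pendant '{"slide":[[0,0,0],[0,0,0],[0,0,0],[0,0,0],[0,0,0],[0,0,0],[0,0,0],[0,0,0],[0,0,0],[0,0,0]],"dr":[[0,0,0],[0,0,0],[0,0,0],[0,0,0],[0,0,0],[0,0,0],[0,0,0],[0,0,0],[0,0,0],[0,0,0]],"claw":[0.75,0.7,0.65,0.6,0.55,0.5,0.45,0.4,0.35,0.3]}' 9
python3 -m pendant '{"slide":[[0,0,0],[0,0,0],[0,0,0],[0,0,0]],"dr":[[0,0,0],[0,0,0],[0,0,0],[0,0,0]],"claw":[0.3,0.3,0.3,0.3]}' 9
cat >> h.py <<'E'
def prof():
    yaw=.125;o=np.array([.5437,.0099]);c=cam("top");im=shot("top").astype(np.float32);ys=np.arange(-.054,-.165,-.003)
    for x in(.014,-.014):
        p=[[o[0]+np.cos(yaw)*x-np.sin(yaw)*y,o[1]+np.sin(yaw)*x+np.cos(yaw)*y,.08] for y in ys];uv=proj(c,p).astype(np.float32)
        v=cv2.remap(im,uv[None,:,0],uv[None,:,1],1)[0].mean(1);print(" ".join(f"{-y*1e3:.0f}:{int(k)}" for y,k in zip(ys,v)))
    s=arm.observe();print("t",s["clock"],"w",round(s["width"],3),"gf",round(s["gripper_force"],1),"F",np.round(s["force"],1))
E
python3 -c "
from h import *
prof()"
```

```text
clock: 19.55
position: [0.5372, 0.0854, 0.1023]
ee_rot: [-3.135, -0.197, -0.005]
force: [-2.3, -1.1, 14.4]
width: 0.459
gripper_force: 9.0
clock: 19.95
position: [0.5374, 0.0854, 0.1025]
ee_rot: [-3.135, -0.197, -0.006]
force: [-1.8, -0.9, 14.9]
width: 0.363
gripper_force: 9.0
54:234 57:235 60:237 63:237 66:237 69:237 72:234 75:206 78:139 81:67 84:64 87:88 90:161 93:208 96:221 99:218 102:209 105:156 108:72 111:67 114:144 117:195 120:200 123:199 126:199 129:200 132:196 135:160 138:115 141:106 144:108 147:106 150:96 153:93 156:172 159:227 162:236 165:237
54:79 57:125 60:184 63:196 66:191 69:165 72:140 75:98 78:43 81:50 84:64 87:76 90:130 93:171 96:178 99:151 102:75 105:23 108:23 111:63 114:149 117:199 120:205 123:205 126:205 129:206 132:209 135:174 138:114 141:101 144:102 147:101 150:89 153:87 156:168 159:227 162:237 165:237
t 20.0 w 0.358 gf 9.0 F [-0.9  0.3 14.3]
```

The pad has reached the block and moved it about 5 mm. Third pump.

```bash
python3 -m pendant '{"slide":[[0,0,0],[0,0,0],[0,0,0],[0,0,0],[0,0,0],[0,0,0],[0,0,0],[0,0,0],[0,0,0],[0,0,0]],"dr":[[0,0,0],[0,0,0],[0,0,0],[0,0,0],[0,0,0],[0,0,0],[0,0,0],[0,0,0],[0,0,0],[0,0,0]],"claw":[0.85,0.85,0.85,0.85,0.85,0.85,0.85,0.85,0.85,0.85]}' 9
python3 -c "
from h import *
prof()"
python3 -m pendant '{"slide":[[0,0,0],[0,0,0],[0,0,0],[0,0,0],[0,0,0],[0,0,0],[0,0,0],[0,0,0],[0,0,0],[0,0,0]],"dr":[[0,0,0],[0,0,0],[0,0,0],[0,0,0],[0,0,0],[0,0,0],[0,0,0],[0,0,0],[0,0,0],[0,0,0]],"claw":[0.75,0.7,0.65,0.6,0.55,0.5,0.45,0.4,0.35,0.3]}' 8
python3 -m pendant '{"slide":[[0,0,0],[0,0,0],[0,0,0],[0,0,0],[0,0,0],[0,0,0]],"dr":[[0,0,0],[0,0,0],[0,0,0],[0,0,0],[0,0,0],[0,0,0]],"claw":[0.3,0.3,0.3,0.3,0.3,0.3]}' 8
python3 -c "
from h import *
prof()"
```

```text
clock: 21.0
position: [0.5359, 0.0848, 0.1007]
ee_rot: [3.135, 0.197, 0.0]
force: [0.3, -0.2, -0.5]
width: 0.849
gripper_force: 0.0
54:234 57:236 60:237 63:237 66:237 69:237 72:232 75:190 78:111 81:60 84:71 87:119 90:203 93:222 96:222 99:218 102:209 105:157 108:72 111:67 114:144 117:195 120:200 123:199 126:199 129:200 132:200 135:168 138:117 141:107 144:108 147:106 150:97 153:93 156:172 159:227 162:237 165:237
54:79 57:125 60:184 63:194 66:172 69:147 72:135 75:87 78:41 81:54 84:65 87:87 90:152 93:178 96:178 99:151 102:75 105:23 108:26 111:63 114:149 117:199 120:205 123:205 126:204 129:206 132:209 135:174 138:115 141:102 144:102 147:101 150:90 153:87 156:169 159:228 162:237 165:237
t 21.05 w 0.849 gf 0.0 F [-0.7  1.  -0.7]
clock: 22.05
position: [0.5368, 0.0853, 0.1021]
ee_rot: [-3.135, -0.197, -0.004]
force: [-2.3, 0.7, 11.6]
width: 0.551
gripper_force: 8.0
clock: 22.65
position: [0.5368, 0.0853, 0.1021]
ee_rot: [-3.135, -0.197, -0.004]
force: [-1.7, -0.4, 11.9]
width: 0.552
gripper_force: 8.0
54:234 57:235 60:236 63:237 66:237 69:237 72:232 75:190 78:111 81:59 84:70 87:120 90:203 93:222 96:222 99:217 102:209 105:156 108:73 111:68 114:143 117:195 120:200 123:199 126:199 129:200 132:200 135:167 138:117 141:107 144:107 147:106 150:97 153:93 156:172 159:227 162:236 165:237
54:78 57:127 60:185 63:194 66:172 69:147 72:136 75:88 78:40 81:54 84:64 87:87 90:152 93:179 96:179 99:151 102:74 105:23 108:25 111:63 114:149 117:199 120:205 123:205 126:204 129:206 132:209 135:174 138:115 141:101 144:102 147:101 150:89 153:88 156:168 159:228 162:237 165:237
t 22.7 w 0.551 gf 8.0 F [-2.4  0.2 11.9]
```

The levers stall at w 0.55 with 8 N, and the jaw hasn't moved from its released position, so the block is on the stop. I'll raise the force gradually and limit travel by opening: 4.5 mm of jaw is about 0.09 of width.

```bash
python3 -m pendant '{"slide":[[0,0,0],[0,0,0],[0,0,0],[0,0,0],[0,0,0],[0,0,0]],"dr":[[0,0,0],[0,0,0],[0,0,0],[0,0,0],[0,0,0],[0,0,0]],"claw":[0.5,0.5,0.5,0.5,0.5,0.5]}' 10
python3 -c "
from h import *
prof()"
python3 -m pendant '{"slide":[[0,0,0],[0,0,0],[0,0,0],[0,0,0],[0,0,0],[0,0,0]],"dr":[[0,0,0],[0,0,0],[0,0,0],[0,0,0],[0,0,0],[0,0,0]],"claw":[0.49,0.48,0.47,0.47,0.47,0.47]}' 11
python3 -c "
from h import *
prof()"
```

```text
clock: 23.3
position: [0.537, 0.0853, 0.1024]
ee_rot: [-3.135, -0.197, -0.004]
force: [-2.7, -1.8, 14.1]
width: 0.503
gripper_force: 9.5
54:234 57:235 60:236 63:237 66:236 69:237 72:236 75:215 78:159 81:79 84:62 87:85 90:151 93:205 96:221 99:218 102:209 105:156 108:73 111:67 114:144 117:195 120:199 123:199 126:199 129:200 132:195 135:160 138:115 141:106 144:107 147:106 150:97 153:94 156:172 159:226 162:236 165:237
54:79 57:126 60:186 63:197 66:191 69:165 72:142 75:111 78:55 81:42 84:61 87:71 90:111 93:164 96:178 99:151 102:75 105:23 108:25 111:63 114:149 117:199 120:205 123:204 126:204 129:206 132:209 135:174 138:114 141:101 144:102 147:101 150:89 153:88 156:168 159:228 162:236 165:237
t 23.35 w 0.501 gf 9.5 F [-2.8 -0.3 14.1]
clock: 23.95
position: [0.537, 0.0853, 0.1026]
ee_rot: [-3.135, -0.197, -0.005]
force: [-3.3, -1.0, 16.7]
width: 0.472
gripper_force: 10.5
54:234 57:235 60:236 63:237 66:237 69:237 72:237 75:225 78:180 81:97 84:62 87:69 90:110 93:192 96:220 99:218 102:209 105:156 108:74 111:67 114:143 117:195 120:199 123:199 126:199 129:200 132:196 135:160 138:115 141:107 144:107 147:106 150:96 153:92 156:172 159:227 162:237 165:237
54:78 57:126 60:185 63:196 66:198 69:193 72:161 75:131 78:79 81:37 84:57 87:66 90:86 93:151 96:175 99:151 102:74 105:22 108:24 111:63 114:149 117:199 120:205 123:205 126:205 129:206 132:209 135:175 138:115 141:101 144:102 147:101 150:88 153:86 156:168 159:228 162:236 165:237
t 24.0 w 0.474 gf 10.5 F [-3.4 -0.9 17.2]
```

The gap between jaw and pad has shrunk from 19.8 mm (free) to about 13.5 mm, so the pad is about 6.3 mm in. The released reading gave 2.9 mm, which matches the stated slip-back. I'll check it holds steady, then hand in.

```bash
python3 -m pendant '{"slide":[[0,0,0],[0,0,0],[0,0,0],[0,0,0],[0,0,0],[0,0,0],[0,0,0],[0,0,0]],"dr":[[0,0,0],[0,0,0],[0,0,0],[0,0,0],[0,0,0],[0,0,0],[0,0,0],[0,0,0]],"claw":[0.47,0.47,0.47,0.47,0.47,0.47,0.47,0.47]}' 11
python3 -c "
from h import *
prof();a=shot('side')[270:400,190:350];m=(a.max(2)<25);print('dark px in tray',m[30:100,40:130].sum(),np.argwhere(m[30:100,40:130]).mean(0))
print(arm.sign_off())"
```

```text
clock: 24.8
position: [0.537, 0.0853, 0.1026]
ee_rot: [-3.135, -0.197, -0.005]
force: [-4.1, -0.5, 16.7]
width: 0.47
gripper_force: 10.5
54:234 57:235 60:237 63:237 66:236 69:237 72:237 75:225 78:180 81:98 84:61 87:70 90:110 93:191 96:220 99:218 102:209 105:156 108:72 111:67 114:143 117:195 120:199 123:199 126:199 129:200 132:196 135:160 138:115 141:106 144:106 147:106 150:96 153:92 156:172 159:227 162:236 165:237
54:78 57:127 60:185 63:197 66:198 69:193 72:161 75:132 78:79 81:36 84:56 87:66 90:88 93:150 96:175 99:151 102:75 105:22 108:25 111:63 114:149 117:199 120:205 123:205 126:204 129:206 132:209 135:175 138:115 141:102 144:102 147:101 150:89 153:87 156:169 159:228 162:236 165:237
t 24.85 w 0.474 gf 10.5 F [-2.8 -1.2 17.2]
dark px in tray 220 [18.32727273 39.06818182]
the job is handed in; nothing more can be done
None
```

I handed the job in at about 25 s, but the interface returned no verdict: the lock pin is in the tray, the pad measures about 6.3 mm pushed back with the block on the stop, and the levers are still held squeezed at about 10.5 N.

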